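Turn the port block over and hold it blind hole up

TASK

The blue square port block lies on the white mat with its one blind hole out of sight. Stand it upright on any of its narrow edges on the round green pad and let go of it for a moment; then take it again, turn the face with the blind hole to the top, and finish while still holding it in the air, level and hole up, 10 cm or more above the green pad, so that a colleague can drop a valve disc in. Leave everything else on the bench where it is.

Things in the scene. Friction and masses are not known exactly. Their poses are not given: they have to be found in the camera images.
- block: blue plastic slab 58 x 58 x 34 mm, about 0.18 kg. Origin: centre of the square face with the blind hole (round mouth 30 mm wide, 20 mm deep, brass-coloured floor). Own z runs from there 34 mm to the plain face: the hole opens to own -z; at the start z is up, hole down. Own x, y are square to its narrow edges (58 x 34 mm). Stood on an edge, z is level and its centre 29 mm above the support.
- pad: round green plastic pad, 170 mm wide, 8 mm thick, fixed to the bench, flat top; origin at the centre of its underside, so its top is 8 mm above the origin, z up
- mat: square white mat, 170 x 170 mm, 8 mm thick, fixed to the bench, the block starts on it; origin at the centre of its underside, z up
- disinfectant: white plastic bottle with blue cap, 64 mm wide, 170 mm tall; origin at the centre of its underside. A bystander: leave it alone.
- bowl: steel bowl, 120 mm wide, 45 mm tall; origin at the centre of its underside. A bystander: leave it alone.
- glovebox: cardboard carton 120 x 240 x 75 mm; origin at the centre of its underside. A bystander: leave it alone.
- elbow: white elbow connector with a blue collar, about 76 x 53 mm, 30 mm tall, lying; origin under its longer limb. A bystander: leave it alone.
- adapter: clear plastic tube adapter, 30 mm wide, 35 mm tall, standing; origin at the centre of its underside. A bystander: leave it alone.
- screwdriver: screwdriver with a red handle, lying along its own x; origin on its underside. A bystander: leave it alone.
Not all that is in view belongs to the job. There is more than one size of the block; the one meant has the size given above. Of the things shaped like the pad, the green one is meant.

How it is judged:
On the way:
1. the block stands on a narrow edge on the pad, let go (angle between block's own z axis and vertical between 1.43 and 1.71 rad and (angle between block's own x axis and vertical below 0.14 rad or angle between block's own y axis and vertical below 0.14 rad or angle between block's own x axis and vertical above 3 rad or angle between block's own y axis and vertical above 3 rad) and horizontal distance between block and pad below 0.085 m and height (world z) of block below 0.045 m and contact force between block and pad above 0.3 N and contact force between block and the fingers below 0.05 N and linear speed of block below 0.03 m/s), for 0.2 s.
At the end, for the whole second after the job is handed in: The block is held still by the fingers with its hole face up, level within 10 degrees, its hole mouth at least 130 mm above the bench and within 85 mm of the pad's centre seen from above, touching no pad (angle between block's own z axis and vertical above 2.967 rad and height (world z) of block above 0.13 m and horizontal distance between block and pad below 0.085 m and contact force between block and the fingers above 0.5 N and contact force between block and pad below 0.05 N and linear speed of block below 0.03 m/s); the arm keeps its last pose, push and grip.
It fails at once if a bystander is moved by more than 40 mm (distance of any of disinfectant, bowl, glovebox, elbow, adapter, screwdriver from where it was at the start of the episode above 0.04 m).
It also fails if it takes over 64 s, if anything falls off the work surface, if the arm or the gripper's body presses on something with over 40 N, if the wrist force passes 120 N, or if a joint passes its speed limit or range.

ROBOT

A 6-joint arm with a two-finger parallel gripper is mounted at the origin on the work surface. World frame = base frame: x ahead of the robot, y to its left, z up, the work surface at z = 0. Lengths are in m, angles in rad, forces in N, time in s.
With the tool pointing down it reaches from about 0.25 to 0.775 m from the base axis. Payload 4 kg.
Tool frame: the origin (TCP) lies midway between the tips of the shut fingers; the grasp point (between the pads) lies 19 mm behind it (robot.grasp_offset is the distance from the TCP to the grasp point, in m); z points along the fingers, y is the direction in which the jaws open and shut (so a half turn about z gives the same grasp; the last joint's range is limited). The gripper opens to 94 mm and grips with 3 to 60 N. Pads are 16 mm wide; open, the fingers measure 119 mm over their backs; the gripper's body (75 mm by 177 mm) begins 78 mm behind the grasp point.
Start: joints at [-1.375, 0.087, 1.371, -0, 1.684, -0.103], TCP at [0.162, -0.526, 0.184] pointing down, gripper open.
Joint ranges: [-3.1, 3.1], [-0.76, 2.03], [0.27, 2.55], [-1.08, 4.22], [0.17, 2.65], [-2.57, 2.57]. Speed limits (rad/s): [2.79, 2.79, 3.14, 3.14, 3.14, 3.14].

INTERFACE

Orientations are given as [roll, pitch, yaw] about the fixed x, y, z axes, in that order (R = Rz(yaw) Ry(pitch) Rx(roll)).
In Python, from bench import status, viewer, order, robot gives the robot as it stands. The module is installed in compiled form; this text tells all that it offers.
- The arm moves only by the tool move_arm, never from a script. Its argument "targets" is a list of rows, each a list of 3 entries, a list of its own where there are three numbers: the shift along the tool's x, y, z in mm, then the turn, a rotation vector about the tool's x, y, z in degrees, then the opening, from -1 (shut) to 1 (fully open). A call has 1 to 20 rows; each row is the pose to reach, as a shift and turn from the pose commanded when the call began, along the tool's axes at that moment; what a row does not reach only later rows make up. A row lasts 1/8 s, in which the tool goes at most 62.5 mm and 10.7 degrees, less where a joint would pass 70% of its speed; a pose out of reach is approached as far as the arm can. A call with a gripper value outside its range is refused whole. The fingers move at their own pace and stop on an object; the grip force is fixed at half the most. Time passes only in rows, so rows that repeat a pose let the fingers close. It gives the time, the measured TCP pose, the force and the opening at its end, in the units of the state.
- status.get_obs(): the state, without advancing time (a new reading comes with each control period).
- viewer.snapshot(name): name is "scene" or "top" or "wrist"; returns the picture (384x512x3 uint8, red, green, blue); there is no depth.
- viewer.camera_model(name): a dict with "K" (3x3 intrinsics, pixels), "D" ([k1, k2, p1, p2, k3] as OpenCV has them; the pictures are not rectified), "xyz" and "attitude" of the camera in the world; the wrist camera has in their place "T_tool_cam" (4x4, takes a point from camera to tool coordinates, whose origin is the TCP and whose axes are the flange's). Camera axes: x right, y up, looking along -z (the intrinsics and any distortion apply to the point x, -y, -z); pixel columns grow to the right and rows downward; lengths in m; the calibration is good to about 2 mm. A picture is of the moment at which its call begins: read the wrist's pose just before it. camera_model takes no time and is no camera call.
- order.close_job(): hands the job in, once; it reports no verdict.
The state is a dict: "time": time; "joint_positions": joint angles; "qvel": joint speeds; "joint_torque": joint torques, N m; "tool_pos": TCP position; "ee_rot": TCP orientation; "wrist_force": force on the tool from outside, world axes, zero at the start; "wrist_torque": the same for the moment, N m; "width": finger opening in m.
Only numpy, scipy, OpenCV 4.12 (cv2) and the standard library are available. Lean on these libraries where they do the work, as an engineer would, in place of code of your own. Each camera call takes 0.05 s, during which the arm holds its last target. There are 200 camera calls.

## Working session

There is one attempt and no reset: what is moved stays moved. The work goes in short steps, Python scripts to look and compute and a tool call to move; the robot and the scene stay as the last step left them, time stands still between calls to the robot, and variables do not carry over. Pictures are saved under pics/ and viewed, about 8 in all and at most 12, crops included, and the job is handed in when it is done.

Besides the shell and the picture viewer there is one more tool, called after ">>>" as a command line: name --argument value ..., lists and objects as JSON in quotes. move_arm: Moves the arm, as the interface text tells. Its arguments: {"type":"object","properties":{"targets":{"type":"array"}},"required":["targets"]}

```bash
mkdir -p pics; python3 - <<'E'
from bench import status, viewer, robot
import cv2,numpy as np
print(status.get_obs(), robot.grasp_offset)
for n in ("top","scene","wrist"):
    cv2.imwrite(f"pics/{n}0.png",viewer.snapshot(n)[:,:,::-1]); print(n,viewer.camera_model(n))
a=[cv2.imread(f"pics/{n}0.png") for n in("top","scene")]
cv2.imwrite("pics/a.png",cv2.resize(a[0],(800,600)))
E
```

```text
{'time': 0.0, 'joint_positions': array([-1.37512883e+00,  8.79466749e-02,  1.37226341e+00, -4.05073313e-06,
        1.68359792e+00, -1.03097189e-01]), 'qvel': array([ 2.60334368e-04,  5.18246010e-04,  4.16274773e-05, -8.28830702e-04,
       -1.59675467e-03, -4.71397264e-04]), 'joint_torque': array([-6.70698828e-04, -3.40182281e+01, -3.02429080e+01,  7.17560481e-02,
        3.29865539e-02, -1.58444573e-04]), 'tool_pos': array([ 0.16176449, -0.52504121,  0.18270415]), 'ee_rot': array([-3.13938864e+00, -2.23988175e-04,  2.98763984e-01]), 'wrist_force': array([ 0.12545992, -0.55025384,  0.41343639]), 'wrist_torque': array([ 0.03251779,  0.00915149, -0.00610171]), 'width': 0.09389763077238646} 0.0188
top {'K': array([[421.30152105,   0.        , 254.01932309],
       [  0.        , 421.30152105, 198.28608334],
       [  0.        ,   0.        ,   1.        ]]), 'D': array([-0.04515101,  0.        ,  0.        ,  0.        ,  0.        ]), 'xyz': array([0.45091471, 0.04727836, 1.38392671]), 'attitude': array([ 0.10299275, -0.02003517, -1.59949297])}
scene {'K': array([[350.7854832 ,   0. 
[... 213 characters left out ...]
.19014165, -0.8044184 ,  0.76691571]), 'attitude': array([ 0.97232186, -0.00487506,  0.6393651 ])}
wrist {'K': array([[334.19483922,   0.        , 251.48391801],
       [  0.        , 334.19483922, 184.86723084],
       [  0.        ,   0.        ,   1.        ]]), 'D': array([-0.02793331,  0.        ,  0.        ,  0.        ,  0.        ]), 'T_tool_cam': array([[ 4.31761121e-04,  9.65498426e-01,  2.60408532e-01,
         7.53374461e-02],
       [ 9.99999907e-01, -4.10766541e-04, -1.35044085e-04,
        -1.10149682e-03],
       [-2.34177400e-05,  2.60408566e-01, -9.65498513e-01,
        -2.01257815e-01],
       [ 0.00000000e+00,  0.00000000e+00,  0.00000000e+00,
         1.00000000e+00]])}
```

View pics/a.png

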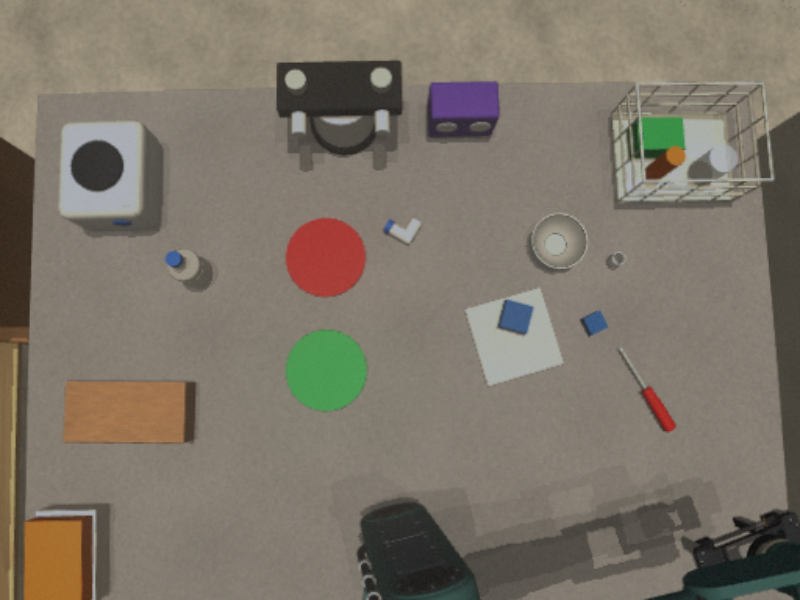

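View pics/scene0.png

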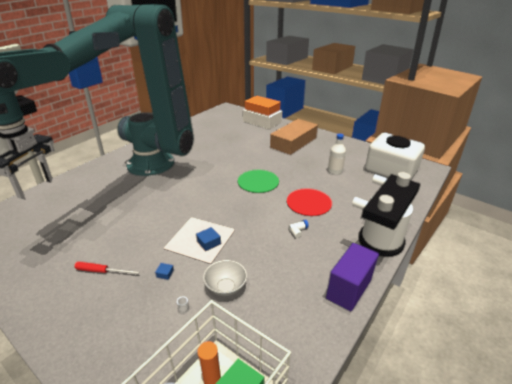

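Candidates for the block, in the 800×600 top view: the blue block on the white mat at (516,316), and a smaller blue block on bare bench at (595,322). The one on the mat fits the description. The green pad is at (327,370) and the red decoy at (326,257). Next I measure these and check the block's size.

```bash
cat > h.py <<'E'
import cv2,numpy as np
from scipy.spatial.transform import Rotation as R
from bench import status, viewer, robot, order
def pose(n,obs=None):
    c=viewer.camera_model(n)
    if n!="wrist": return c,R.from_euler('xyz',c["attitude"]).as_matrix(),np.array(c["xyz"])
    T=c["T_tool_cam"]; Rt=R.from_euler('xyz',obs["ee_rot"]).as_matrix()
    return c,Rt@T[:3,:3],Rt@T[:3,3]+obs["tool_pos"]
def cast(n,uv,z,obs=None):
    c,Rm,t=pose(n,obs)
    p=cv2.undistortPoints(np.float32(uv).reshape(-1,1,2),c["K"],c["D"])[:,0]
    d=np.c_[p[:,0],-p[:,1],-np.ones(len(p))]@Rm.T
    return t+d*((z-t[2])/d[:,2])[:,None]
def blobs(img,kind,amin=40):
    r,g,b=[img[:,:,i].astype(int) for i in range(3)]
    m={'blue':(b>r+40)&(b>g+25),'green':(g>r+40)&(g>b+40),'red':(r>g+70)&(r>b+70)}[kind]
    cs,_=cv2.findContours(m.astype(np.uint8),cv2.RETR_EXTERNAL,cv2.CHAIN_APPROX_NONE)
    return [c for c in cs if cv2.contourArea(c)>amin]
E
python3 - <<'E'
from h import *
im=cv2.imread("pics/top0.png")[:,:,::-1]
for k,z in(('green',.008),('blue',.042)):
    for c in blobs(im,k):
        w=cast("top",c[:,0],z)[:,:2].astype(np.float32)
        print(k,c[:,0].mean(0).round(),cv2.minAreaRect(w*1000), cv2.minEnclosingCircle(w))
pt=[(558,240),(617,259),(490,384),(562,362),(543,290),(466,309),(645,385),(620,349),(672,428)]
print(cast("top",np.array(pt)*.64,.0).round(3))
x,y=330,202
cv2.imwrite("pics/crop.png",cv2.resize(im[150:260,280:440,::-1],None,fx=5,fy=5,interpolation=cv2.INTER_CUBIC))
E
```

```text
green [208. 237.] ((471.9094543457031, 167.13577270507812), (165.7769012451172, 165.22320556640625), 88.45712280273438) ((0.4714335799217224, 0.16762015223503113), 0.08417312800884247)
green [424.  85.] ((969.038330078125, -580.8746948242188), (94.20553588867188, 71.74688720703125), 89.48175811767578) ((0.9691135287284851, -0.5813957452774048), 0.05756998434662819)
blue [381. 206.] ((552.69091796875, -392.1900634765625), (37.20289993286133, 37.04468536376953), 23.716379165649414) ((0.5528554916381836, -0.39291808009147644), 0.024730674922466278)
blue [330. 202.] ((569.874755859375, -228.2381134033203), (56.33580017089844, 56.398014068603516), 73.17163848876953) ((0.570344865322113, -0.2276623547077179), 0.03817902132868767)
blue [110. 165.] ((709.0311279296875, 476.1743469238281), (29.503002166748047, 26.16715431213379), 88.42887115478516) ((0.7092045545578003, 0.47634243965148926), 0.016007089987397194)
[[ 0.735 -0.336  0.   ]
 [ 0.691 -0.462  0.   ]
 [ 0.431 -0.175  0.   ]
 [ 0.473 -0.33   0.   ]
 [ 0.627 -0.298  0.   ]
 [ 0.591 -0.131  0.   ]
 [ 0.419 -0.506  0.   ]
 [ 0.497 -0.457  0.   ]
 [ 0.327 -0.558  0.   ]]
```

View pics/crop.png

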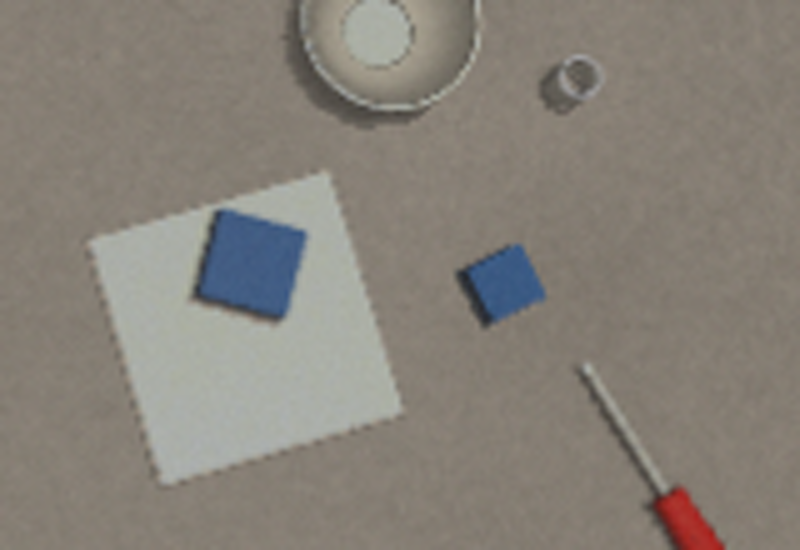

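The block meant is at about (0.570,-0.228), with its edges near 73°/-17°, and it measures ~57 mm, so the size is right. The other one is ~37 mm and a decoy. The crop shows the mat block at (252,265) and the small one at (505,285). I'll move above it and take a close look.

>>> move_arm --targets '[[[120,-41,0],[0,0,9],1],[[240,-82,0],[0,0,18],1],[[360,-123,0],[0,0,27],1],[[477,-164,0],[0,0,34],1],[[477,-164,0],[0,0,34],1],[[477,-164,0],[0,0,34],1],[[477,-164,0],[0,0,34],1],[[477,-164,0],[0,0,34],1],[[477,-164,0],[0,0,34],1],[[477,-164,0],[0,0,34],1],[[477,-164,0],[0,0,34],1]]'

```text
time: 1.52
tool_pos: [0.5685, -0.2297, 0.184]
ee_rot: [3.141, 0.0, -0.296]
wrist_force: [0.2, -0.5, -0.0]
width: 0.0942
```

```bash
python3 - <<'E'
from h import *
o=status.get_obs(); im=viewer.snapshot("wrist"); cv2.imwrite("pics/w1.png",im[:,:,::-1])
print(o["time"],o["tool_pos"].round(4),o["ee_rot"].round(3),o["joint_positions"].round(3))
for c in blobs(im,'blue',400):
    for z in (.042,): 
        w=(cast("wrist",c[:,0],z,o)[:,:2]*1000).astype(np.float32); print(c[:,0].mean(0),cv2.minAreaRect(w))
E
```

```text
1.525 [ 0.5685 -0.2297  0.184 ] [ 3.141  0.    -0.296] [-4.760e-01  2.290e-01  1.209e+00 -1.000e-03  1.704e+00  1.391e+00]
[250.14503817 165.10687023] ((574.0361938476562, -228.03662109375), (57.827030181884766, 50.0905647277832), 73.03045654296875)
[402.04861111 128.57638889] ((560.7380981445312, -388.31378173828125), (42.54121017456055, 38.07331085205078), 24.36480140686035)
```

View pics/w1.png

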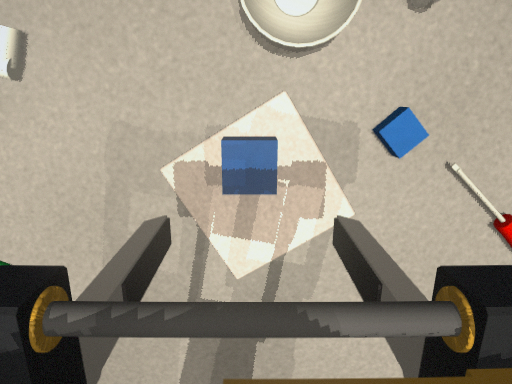

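>>> move_arm --targets '[[[-10,-2,35],[0,10,0],1],[[-20,-2,70],[0,20,0],1],[[-33,-2,102],[0,30,0],1],[[-33,-2,102],[0,35,0],1],[[-33,-2,102],[0,35,0],1],[[-33,-2,102],[0,35,0],1]]'

```text
time: 2.33
tool_pos: [0.5404, -0.2192, 0.0858]
ee_rot: [3.139, -0.616, -0.295]
wrist_force: [0.7, 0.6, 0.3]
width: 0.0938
```

```bash
python3 - <<'E'
from h import *
o=status.get_obs(); im=viewer.snapshot("wrist"); cv2.imwrite("pics/w2.png",im[:,:,::-1])
print(o["time"],o["tool_pos"].round(4),o["ee_rot"].round(3),o["joint_positions"].round(3))
E
```

```text
2.325 [ 0.5404 -0.2192  0.0858] [ 3.139 -0.616 -0.295] [-0.59  -0.234  2.008  0.236  0.785  1.159]
```

View pics/w2.png

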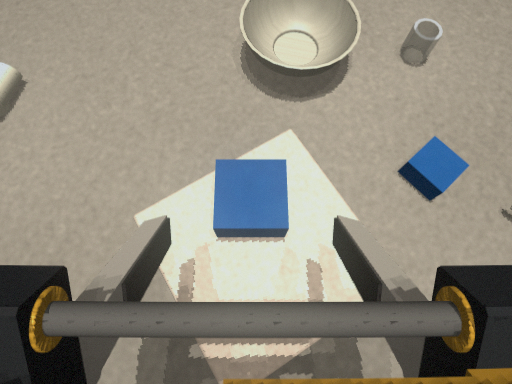

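The block's top face is clearly visible at corners (215,160), (287,160), (289,229), (213,229), lined up with the jaws. I'll cast these onto z=0.042 to correct the position.

```bash
python3 - <<'E'
from h import *
o=status.get_obs()
w=cast("wrist",[(215,160),(287,160),(289,229),(213,229)],.042,o); print(w.round(4),w.mean(0))
g=w.mean(0)*[1,1,0]+[0,0,.032]
Rt=R.from_euler('xyz',o["ee_rot"]).as_matrix()
print((Rt.T@(g+Rt[:,2]*.0188-o["tool_pos"])*1000).round(1))
E
```

```text
[[ 0.6069 -0.207   0.042 ]
 [ 0.5897 -0.264   0.042 ]
 [ 0.5343 -0.2466  0.042 ]
 [ 0.5512 -0.1908  0.042 ]] [ 0.57054077 -0.22712549  0.042     ]
[-6.4 -1.2 80.7]
```

>>> move_arm --targets '[[[-6,-1,30],[0,0,0],1],[[-6,-1,60],[0,0,0],1],[[-6,-1,80],[0,0,0],1],[[-6,-1,80],[0,0,0],1],[[-6,-1,80],[0,0,0],-1],[[-6,-1,80],[0,0,0],-1],[[-6,-1,80],[0,0,0],-1],[[-6,-1,80],[0,0,0],-1],[[-6,-1,80],[0,0,0],-1],[[-6,-1,80],[0,0,0],-1]]'

```text
time: 3.62
tool_pos: [0.5782, -0.2283, 0.0137]
ee_rot: [3.141, -0.612, -0.294]
wrist_force: [-4.3, -1.1, 4.5]
width: 0.0577
```

Gripped at 57.7 mm. Next I lift, carry to the pad and tilt; a script works out the relative numbers.

```bash
cat >> h.py <<'E'
def rel(p,tilt,yaw,o=None):
    """shift mm, rotvec deg from the present tool pose to TCP p, tilt (deg, + tip outward), yaw of outward dir"""
    o=o or status.get_obs(); Rt=R.from_euler('xyz',o["ee_rot"])
    Rn=R.from_euler('xyz',[180,0,yaw],degrees=True)*R.from_euler('y',tilt,degrees=True)
    return (Rt.inv().apply(np.array(p)-o["tool_pos"])*1000).round(1),(Rt.inv()*Rn).as_rotvec(degrees=True).round(1)
E
python3 - <<'E'
from h import *
print(status.get_obs()["joint_positions"].round(3))
print(rel([.578,-.228,.16],35,-16.9)); print(rel([.5,.175,.18],-10,20)); print(rel([.5,.175,.18],-55,20))
E
```

```text
[-0.557 -0.043  2.003  0.265  0.602  1.134]
(array([  83.8,   -0.2, -119.9]), array([ 0. , -0.1,  0. ]))
(array([ -61.4, -363.1, -246.6]), array([  8.2, -43.4, -36.9]))
(array([ -61.4, -363.1, -246.6]), array([ -7. , -86.6, -40.2]))
```

>>> move_arm --targets '[[[28,0,-40],[0,0,0],-1],[[56,0,-80],[0,0,0],-1],[[84,0,-120],[0,0,0],-1],[[60,-60,-141],[1,-7,-6],-1],[[36,-121,-162],[3,-14,-12],-1],[[12,-182,-183],[4,-22,-18],-1],[[-13,-242,-204],[5,-29,-24],-1],[[-37,-303,-225],[7,-36,-31],-1],[[-61,-363,-247],[8,-43,-37],-1],[[-61,-363,-247],[5,-52,-38],-1],[[-61,-363,-247],[2,-61,-38],-1],[[-61,-363,-247],[-1,-70,-39],-1],[[-61,-363,-247],[-4,-79,-40],-1],[[-61,-363,-247],[-7,-87,-40],-1],[[-61,-363,-247],[-7,-87,-40],-1],[[-61,-363,-247],[-7,-87,-40],-1],[[-61,-363,-247],[-7,-87,-40],-1]]'

```text
time: 5.75
tool_pos: [0.5001, 0.1751, 0.1835]
ee_rot: [-3.138, 0.958, 0.348]
wrist_force: [0.0, -0.3, -2.0]
width: 0.0575
```

```bash
python3 - <<'E'
from h import *
o=status.get_obs(); im=viewer.snapshot("wrist"); s=viewer.snapshot("scene")
print(o["time"],o["tool_pos"].round(4),o["ee_rot"].round(3),o["joint_positions"].round(3),o["width"])
a=cv2.resize(im,(400,300)); b=cv2.resize(s[60:280,140:430],(400,300))
cv2.imwrite("pics/w3.png",np.hstack([a,b])[:,:,::-1])
t=viewer.snapshot("top")
for c in blobs(t,'green'): print(cv2.contourArea(c))
E
```

```text
5.75 [0.5001 0.1751 0.1835] [-3.138  0.958  0.348] [ 0.271  0.814  0.682 -0.114  2.599  1.428] 0.0574655913903375
816.5
492.5
```

View pics/w3.png

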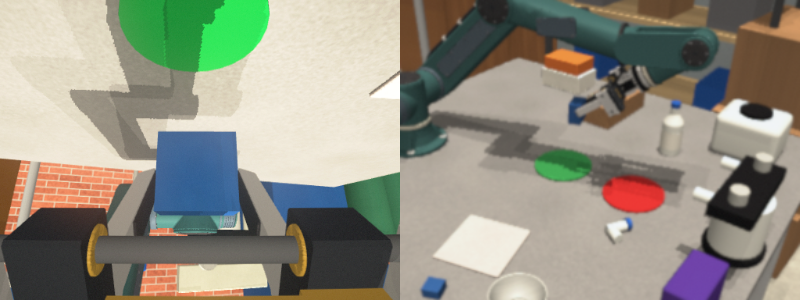

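The block is held firmly with its plain face showing (pixel 197,170 in the left half), and the tool pitch has changed by exactly 90°. Next I lower it onto the pad.

```bash
python3 - <<'E'
from h import *
for z in (.06,.031,.027): print(rel([.4615,.1635,z],-54.9,20))
E
```

```text
(array([ 77.6,  -1.8, 103.4]), array([-0.3,  0.1, -0. ]))
(array([101.4,  -1.8, 120. ]), array([-0.3,  0.1, -0. ]))
(array([104.7,  -1.8, 122.3]), array([-0.3,  0.1, -0. ]))
```

>>> move_arm --targets '[[[26,-1,35],[0,0,0],-1],[[52,-2,70],[0,0,0],-1],[[78,-2,103],[0,0,0],-1],[[87,-2,110],[0,0,0],-1],[[95,-2,115],[0,0,0],-1],[[101,-2,120],[0,0,0],-1],[[101,-2,120],[0,0,0],-1],[[101,-2,120],[0,0,0],-1]]'

```text
time: 6.9
tool_pos: [0.4614, 0.1636, 0.0303]
ee_rot: [-3.138, 0.963, 0.348]
wrist_force: [2.9, 0.2, 3.6]
width: 0.0576
```

>>> move_arm --targets '[[[1,0,0],[0,0,0],-1],[[1,0,0],[0,0,0],-1],[[1,0,0],[0,0,0],-1]]'

```text
time: 7.28
tool_pos: [0.4614, 0.1636, 0.0303]
ee_rot: [-3.138, 0.965, 0.348]
wrist_force: [1.8, 0.8, 7.1]
width: 0.0573
```

```bash
python3 - <<'E'
from h import *
o=status.get_obs(); s=viewer.snapshot("scene")
print(o["wrist_force"].round(1),o["tool_pos"].round(4),o["joint_positions"].round(3))
cv2.imwrite("pics/s4.png",cv2.resize(s[130:220,190:330],(800,514),interpolation=cv2.INTER_CUBIC)[:,:,::-1])
E
```

```text
[1.8 0.8 7.1] [0.4614 0.1636 0.0303] [ 0.27   0.828  0.977 -0.08   2.299  1.473]
```

View pics/s4.png

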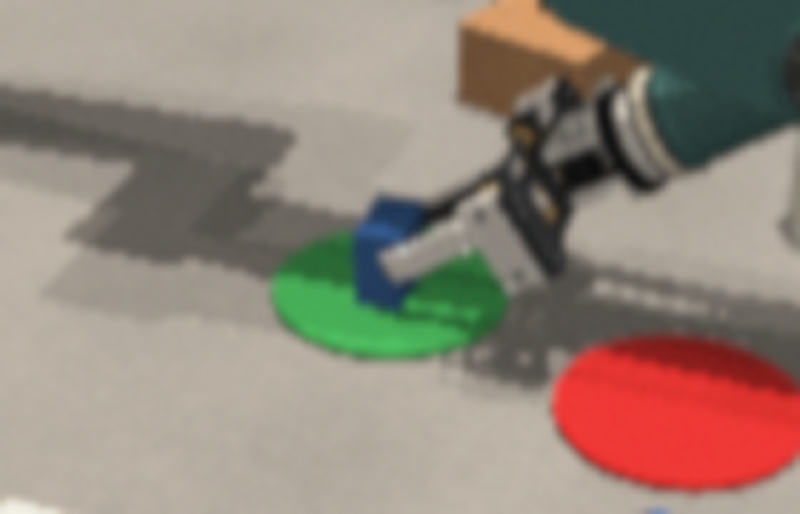

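The crop shows the block upright on the green pad at (388,255), in contact with it. I'll open and wait.

>>> move_arm --targets '[[[0,0,0],[0,0,0],0.5],[[0,0,0],[0,0,0],1],[[0,0,0],[0,0,0],1],[[0,0,0],[0,0,0],1],[[0,0,0],[0,0,0],1],[[0,0,0],[0,0,0],1],[[0,0,-40],[0,0,0],1],[[0,0,-80],[0,0,0],1],[[0,0,-110],[0,0,0],1],[[0,0,-110],[0,0,0],1],[[0,0,-110],[0,0,0],1],[[0,0,-110],[0,0,0],1]]'

```text
time: 8.82
tool_pos: [0.5451, 0.1937, 0.0901]
ee_rot: [-3.137, 0.968, 0.349]
wrist_force: [0.4, 0.3, -0.0]
width: 0.0939
```

```bash
python3 - <<'E'
from h import *
o=status.get_obs(); im=viewer.snapshot("wrist"); s=viewer.snapshot("scene")
print(o["time"],o["wrist_force"].round(1),o["tool_pos"].round(4),o["ee_rot"].round(3),o["joint_positions"].round(3),o["width"])
b=s[130:220,190:310]
cv2.imwrite("pics/w5.png",np.hstack([cv2.resize(im,(400,300)),cv2.resize(b,(400,300))])[:,:,::-1])
E
```

```text
8.825 [ 0.4  0.3 -0. ] [0.5451 0.1937 0.0901] [-3.137  0.968  0.349] [ 0.278  1.015  0.532 -0.098  2.56   1.449] 0.09387709708718416
```

View pics/w5.png

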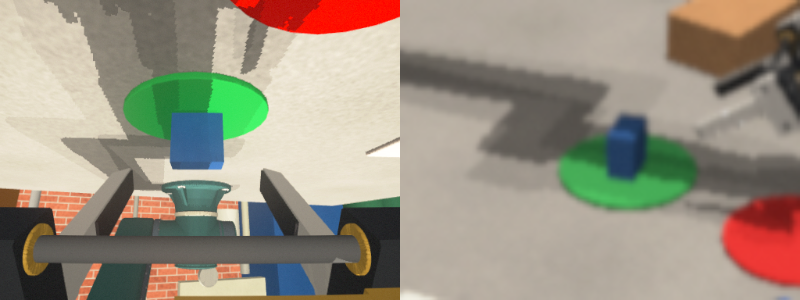

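The block stands released on the pad (right half, 627,148). I'll fit a small kinematic model from the logged poses to choose the regrasp tilt within the joint ranges.

```bash
cat > kin.py <<'E'
import numpy as np
from scipy.optimize import least_squares
from scipy.spatial.transform import Rotation as R
S=[([-1.375,.088,1.372,0,1.6836,-.1031],[.1618,-.525,.1827],[-3.139,0,.2988]),
([-.476,.229,1.209,-.001,1.704,1.391],[.5685,-.2297,.184],[3.141,0,-.296]),
([-.59,-.234,2.008,.236,.785,1.159],[.5404,-.2192,.0858],[3.139,-.616,-.295]),
([-.557,-.043,2.003,.265,.602,1.134],[.5782,-.2283,.0137],[3.141,-.612,-.294]),
([.271,.814,.682,-.114,2.599,1.428],[.5001,.1751,.1835],[-3.138,.958,.348]),
([.27,.828,.977,-.08,2.299,1.473],[.4614,.1636,.0303],[-3.138,.965,.348]),
([.278,1.015,.532,-.098,2.56,1.449],[.5451,.1937,.0901],[-3.137,.968,.349])]
def fk(q,p):
    a,b,c,h,d,e,f=p
    A=R.from_euler('ZYYZYZ',[q[0],q[1],q[2],q[3],q[4],-q[5]]) if 0 else R.from_euler('z',q[0])*R.from_euler('y',q[1]+q[2])*R.from_euler('z',q[3])*R.from_euler('y',q[4])*R.from_euler('z',q[5]+np.pi/2)
    s=R.from_euler('z',q[0])
    w=s.apply([f,e,h])+(s*R.from_euler('y',q[1])).apply([0,0,a])+(s*R.from_euler('y',q[1]+q[2])).apply([c,0,b])
    return w+d*A.apply([0,0,1]),A
def fit():
    g=lambda p:np.ravel([fk(q,p)[0]-x for q,x,_ in S])
    r=least_squares(g,[.46,.5,0,.2,.4,.05,0]); return r.x,np.abs(r.fun).max()
def ik(p,pos,tilt,yaw,q0):
    Rn=R.from_euler('xyz',[180,0,yaw],degrees=True)*R.from_euler('y',tilt,degrees=True)
    lo=[-3.1,-.76,.27,-1.08,.17,-2.57];hi=[3.1,2.03,2.55,4.22,2.65,2.57]
    def g(q):
        x,A=fk(q,p); return np.r_[(x-pos)*5,(Rn.inv()*A).as_rotvec()]
    r=least_squares(g,q0,bounds=(lo,hi)); return r.x,np.abs(r.fun).max()
if __name__=="__main__":
    p,e=fit(); print(p.round(3),e)
    for q,x,er in S: print((R.from_euler('xyz',er).inv()*fk(q,p)[1]).magnitude().round(3),end=' ')
    print()
    c=np.array([.472,.1674]); o=np.array([np.cos(np.radians(20)),np.sin(np.radians(20))])
    zt=lambda t:np.sin(np.radians(t))
    def tcp(cen,z,t,k=.014): return np.r_[cen+o*k*zt(t),z-k*np.cos(np.radians(t))]
    for t in (10,15,20,25,30,35): print('g',t,[v.round(2) for v in ik(p,tcp(c,.042,t),t,20,[.2,0,2,.1,.8,1.3])])
    for t in (-80,-75,-70,-65,-60,-55):
        for dr in (-.06,-.03,0,.03): print('f',t,dr,[v.round(2) for v in ik(p,tcp(c+o*dr,.135,t),t,20,[.27,.8,.9,-.1,2.4,1.4])])
E
python3 kin.py
```

```text
[ 0.449  0.5    0.101  0.153  0.372  0.057 -0.   ] 0.00035820449963008816Traceback (most recent call last):
  File "kin.py", line 28, in <module>
    for q,x,er in S: print((R.from_euler('xyz',er).inv()*fk(q,p)[1]).magnitude().round(3),end=' ')
                           ^^^^^^^^^^^^^^^^^^^^^^^^^^^^^^^^^^^^^^^^^^^^^^^^^^^^^^^^^^^
AttributeError: 'float' object has no attribute 'round'
```

```bash
sed -i 's/print((R.from_euler(.xyz.,er).inv()\*fk(q,p)\[1\]).magnitude().round(3),/print(round((R.from_euler("xyz",er).inv()*fk(q,p)[1]).magnitude(),3),/; s/\[v.round(2) for v in \(ik(.*)\)\])$/[np.round(v,3) for v in \1])/' kin.py; python3 kin.py
```

```text
[ 0.449  0.5    0.101  0.153  0.372  0.057 -0.   ] 0.00035820449963008816
0.001 0.001 0.001 0.001 0.001 0.001 0.001 
g 10 [array([ 0.21 , -0.07 ,  1.857,  0.026,  1.182,  1.424]), np.float64(0.0)]
g 15 [array([ 0.199, -0.135,  1.931,  0.044,  1.088,  1.406]), np.float64(0.0)]
g 20 [array([ 0.188, -0.199,  2.004,  0.066,  0.993,  1.383]), np.float64(0.0)]
g 25 [array([ 0.174, -0.259,  2.077,  0.094,  0.896,  1.353]), np.float64(0.0)]
g 30 [array([ 0.159, -0.317,  2.15 ,  0.132,  0.797,  1.313]), np.float64(0.0)]
g 35 [array([ 0.142, -0.369,  2.222,  0.185,  0.697,  1.258]), np.float64(0.0)]
f -80 -0.06 [array([ 0.273,  0.864,  1.005, -0.163,  2.65 ,  1.412]), np.float64(0.012)]
f -80 -0.03 [array([ 0.278,  0.892,  0.924, -0.169,  2.65 ,  1.404]), np.float64(0.065)]
f -80 0 [array([ 0.283,  0.92 ,  0.841, -0.176,  2.65 ,  1.395]), np.float64(0.119)]
f -80 0.03 [array([ 0.288,  0.95 ,  0.756, -0.185,  2.65 ,  1.384]), np.float64(0.174)]
f -75 -0.06 [array([ 0.272,  0.824,  1.015, -0.147,  2.606,  1.424]), np.float64(0.0)]
f -75 -0.03 [array([ 0.275,  0.887,  0.903, -0.154,  2.65 ,  1.41
[... 869 characters left out ...]
.float64(0.0)]
f -60 -0.06 [array([ 0.268,  0.664,  1.094, -0.107,  2.426,  1.449]), np.float64(0.0)]
f -60 -0.03 [array([ 0.271,  0.73 ,  0.988, -0.108,  2.467,  1.447]), np.float64(0.0)]
f -60 0 [array([ 0.274,  0.8  ,  0.873, -0.111,  2.512,  1.444]), np.float64(0.0)]
f -60 0.03 [array([ 0.277,  0.876,  0.745, -0.115,  2.564,  1.438]), np.float64(0.0)]
f -55 -0.06 [array([ 0.266,  0.605,  1.13 , -0.097,  2.362,  1.454]), np.float64(0.0)]
f -55 -0.03 [array([ 0.269,  0.671,  1.027, -0.097,  2.399,  1.454]), np.float64(0.0)]
f -55 0 [array([ 0.272,  0.741,  0.916, -0.097,  2.441,  1.452]), np.float64(0.0)]
f -55 0.03 [array([ 0.275,  0.815,  0.794, -0.1  ,  2.488,  1.449]), np.float64(0.0)]
```

```bash
python3 - <<'E'
from h import *
for a in (([.51,.181,.22],-10,20),([.4385,.1552,.1036],30,20),([.4808,.1706,.0257],30,20)): print(rel(*a))
E
```

```text
(array([-128. ,   -0.3,  -42.5]), array([-0.3, 45.4, -0.1]))
(array([-75.3,   0.1,  86.1]), array([-0.2, 85.4, -0.2]))
(array([14.4,  0.2, 93.2]), array([-0.2, 85.4, -0.2]))
```

>>> move_arm --targets '[[[-43,0,-14],[0,9,0],1],[[-85,0,-28],[0,18,0],1],[[-128,0,-42],[0,27,0],1],[[-128,0,-42],[0,36,0],1],[[-128,0,-42],[0,45,0],1],[[-128,0,-42],[0,55,0],1],[[-128,0,-42],[0,65,0],1],[[-120,0,0],[0,75,0],1],[[-100,0,40],[0,85,0],1],[[-75,0,86],[0,85,0],1],[[-75,0,86],[0,85,0],1],[[-75,0,86],[0,85,0],1],[[-75,0,86],[0,85,0],1]]'

```text
time: 10.55
tool_pos: [0.4437, 0.1564, 0.1094]
ee_rot: [-3.14, -0.526, 0.345]
wrist_force: [-1.4, -0.3, 0.1]
width: 0.0941
```

```bash
python3 - <<'E'
from h import *
o=status.get_obs(); im=viewer.snapshot("wrist"); cv2.imwrite("pics/w6.png",im[:,:,::-1])
print(o["time"],o["tool_pos"].round(4),o["ee_rot"].round(3),o["joint_positions"].round(3))
print(rel([.4808,.1706,.0257],30,20))
E
```

```text
10.55 [0.4437 0.1564 0.1094] [-3.14  -0.526  0.345] [ 0.133 -0.51   2.106  0.125  1.033  1.323]
(array([-6.7, -0.6, 91.9]), array([ 0.1, -0.1, -0.2]))
```

View pics/w6.png

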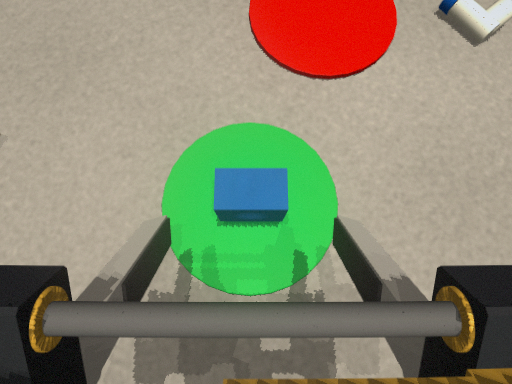

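The block stands centred between the jaws: top edge face at corners (215,169) to (288,211), with the inward face seen as a dark strip below it. I'll check its position by ray.

```bash
python3 - <<'E'
from h import *
o=status.get_obs()
w=cast("wrist",[(215,169),(288,169),(288,211),(215,211)],.066,o); print(w.round(4),w.mean(0).round(4))
c=w.mean(0)*[1,1,0]+[0,0,.042]; t=R.from_euler('xyz',o["ee_rot"]).as_matrix()[:,2]
print(rel(c+.0188*t,30,20))
E
```

```text
[[0.4761 0.2004 0.066 ]
 [0.4958 0.1455 0.066 ]
 [0.4635 0.1348 0.066 ]
 [0.4443 0.188  0.066 ]] [0.4699 0.1672 0.066 ]
(array([-8.4, -1.1, 90.9]), array([ 0.1, -0.1, -0.2]))
```

>>> move_arm --targets '[[[-4,-1,30],[0,0,0],1],[[-8,-1,60],[0,0,0],1],[[-8,-1,80],[0,0,0],1],[[-8,-1,91],[0,0,0],1],[[-8,-1,91],[0,0,0],1],[[-8,-1,91],[0,0,0],1],[[-8,-1,91],[0,0,0],-1],[[-8,-1,91],[0,0,0],-1],[[-8,-1,91],[0,0,0],-1],[[-8,-1,91],[0,0,0],-1],[[-8,-1,91],[0,0,0],-1],[[-8,-1,91],[0,0,0],-1]]'

```text
time: 12.1
tool_pos: [0.4749, 0.1696, 0.0205]
ee_rot: [-3.139, -0.518, 0.344]
wrist_force: [-1.6, -1.4, 2.1]
width: 0.0574
```

```bash
python3 - <<'E'
from h import *
o=status.get_obs(); print(o["tool_pos"].round(4),o["ee_rot"].round(4),o["joint_positions"].round(3),o["wrist_force"].round(1),o["width"])
t=R.from_euler('xyz',o["ee_rot"]).as_matrix(); off=t.T@(np.array([.471,.1673,.037])-o["tool_pos"]); print("blk in tool",off)
tilt=-np.degrees(o["ee_rot"][1])-90; yaw=20
Rn=(R.from_euler('xyz',[180,0,yaw],degrees=True)*R.from_euler('y',tilt,degrees=True)).as_matrix()
u=np.r_[np.cos(np.radians(20)),np.sin(np.radians(20)),0]
c=np.array([.472,.167,.152])-.03*u
print(tilt,rel(o["tool_pos"]+[0,0,.16],tilt+90,19.8),rel(o["tool_pos"]+[0,0,.16],tilt+45,19.8),rel(c-Rn@off,tilt,yaw))
E
```

```text
[0.4749 0.1696 0.0205] [-3.1389 -0.518   0.3436] [ 0.162 -0.31   2.164  0.131  0.782  1.319] [-1.6 -1.4  2.1] 0.05737569012387591
blk in tool [ 0.00426492  0.00074576 -0.01651807]
-60.31879859491639 (array([  79.2,   -0.4, -139. ]), array([-0.1, -0. , -0.1])) (array([  79.2,   -0.4, -139. ]), array([ -0.1, -45. ,  -0.1])) (array([  19.4,    0.6, -135.1]), array([ -0.2, -90. ,  -0.2]))
```

>>> move_arm --targets '[[[20,0,-35],[0,0,0],-1],[[40,0,-70],[0,0,0],-1],[[60,0,-105],[0,0,0],-1],[[75,0,-137],[0,-9,0],-1],[[70,0,-137],[0,-18,0],-1],[[64,0,-137],[0,-27,0],-1],[[58,0,-136],[0,-36,0],-1],[[52,0,-136],[0,-45,0],-1],[[46,0,-136],[0,-54,0],-1],[[40,0,-136],[0,-63,0],-1],[[33,0,-135],[0,-72,0],-1],[[26,1,-135],[0,-81,0],-1],[[19,1,-135],[0,-90,0],-1],[[19,1,-135],[0,-90,0],-1],[[19,1,-135],[0,-90,0],-1],[[19,1,-135],[0,-90,0],-1],[[19,1,-135],[0,-90,0],-1],[[19,1,-135],[0,-90,0],-1]]'

```text
time: 14.35
tool_pos: [0.4281, 0.1514, 0.1483]
ee_rot: [-3.137, 1.049, 0.349]
wrist_force: [0.4, 0.9, -1.2]
width: 0.0579
```

```bash
python3 - <<'E'
from h import *
o=status.get_obs(); im=viewer.snapshot("wrist"); s=viewer.snapshot("scene"); t=viewer.snapshot("top")
print(o["time"],o["tool_pos"].round(4),o["ee_rot"].round(4),o["joint_positions"].round(3),o["qvel"].round(3),o["wrist_force"].round(1),o["width"])
f=lambda a,w:cv2.resize(a,(w,300),interpolation=cv2.INTER_CUBIC)
cv2.imwrite("pics/w7.png",np.vstack([np.hstack([f(im,400),f(s[110:200,190:310],400)]),np.hstack([f(t[200:275,170:270],400),f(t,400)])])[:,:,::-1])
E
```

```text
14.35 [0.4281 0.1514 0.1483] [-3.1367  1.0495  0.3492] [ 0.269  0.705  0.988 -0.108  2.494  1.444] [-0.     0.016  0.003  0.001  0.002 -0.002] [ 0.4  0.9 -1.2] 0.05790995472648086
```

View pics/w7.png

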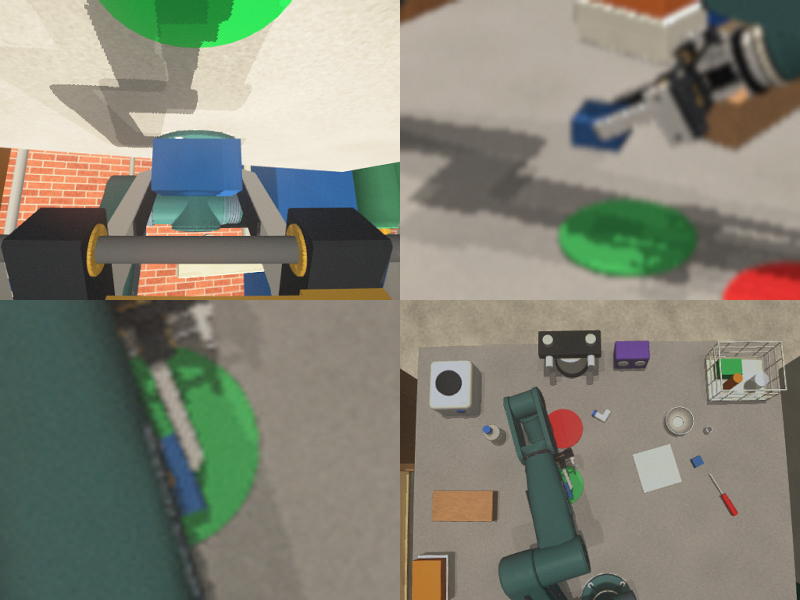

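The block is held in the air and the bystanders look undisturbed. As a check for slip in the grip, I'll overlay the predicted corners of a level block on a wrist crop.

```bash
python3 - <<'E'
from h import *
o=status.get_obs(); im=viewer.snapshot("wrist")[:,:,::-1].copy()
c,Rm,t=pose("wrist",o); Rt=R.from_euler('xyz',o["ee_rot"]).as_matrix()
cen=o["tool_pos"]+Rt@np.array([.0043,0,-.0165]); print(cen, np.linalg.norm(cen[:2]-[.472,.167]))
u=np.array([np.cos(.349),np.sin(.349),0]);v=np.array([-u[1],u[0],0])
P=[cen+u*.029*a+v*.029*b+np.array([0,0,.017*k]) for a,k in((1,1),(1,-1),(-1,1),(-1,-1)) for b in(1,-1)]
q=(np.array(P)-t)@Rm; q=q*[1,-1,-1]
px=cv2.projectPoints(q,np.zeros(3),np.zeros(3),c["K"],c["D"])[0][:,0]; print(px.round(1))
x0,y0=170,140
z=cv2.resize(im[y0:y0+130,x0:x0+170],None,fx=4.6,fy=4.6,interpolation=cv2.INTER_CUBIC)
for i,p in enumerate(px): cv2.circle(z,tuple(int(k) for k in (p-[x0,y0])*4.6+2),4,(0,0,255) if i<4 else (0,255,255),1)
cv2.imwrite("pics/w8.png",z)
E
```

```text
[0.44342006 0.15693566 0.15186776] 0.030300224516053516
[[194.3 244.8]
 [312.3 245. ]
 [197.3 178.3]
 [309.5 178.4]
 [209.2 251.7]
 [297.1 251.9]
 [210.9 201.3]
 [295.6 201.4]]
```

View pics/w8.png

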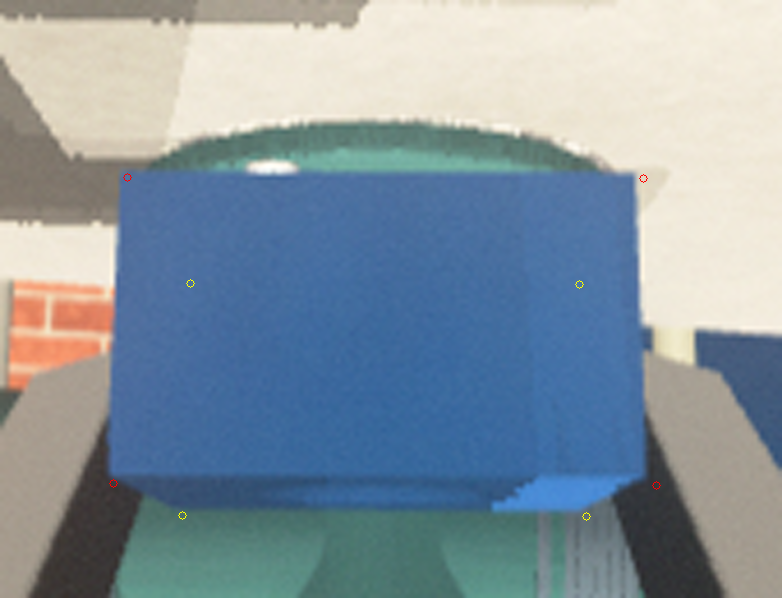

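The overlay agrees to about 2 px on all visible edges, so the block is level to within roughly 2°. The hole rim shows in the upper face at (390,490). Handing in.

```bash
python3 -c "
from bench import order,status
order.close_job(); o=status.get_obs(); print(o['time'],o['tool_pos'],o['width'])"
```

```text
the job is handed in; nothing more can be done
the job is handed in; nothing more can be done
```

The job is handed in: the block is held level in the air over the green pad with its hole up. I took about 14.5 s of robot time and viewed 11 pictures.

**What I did:** I gripped the 58 mm block on the mat with the tool tilted outward and turned it 90° about the jaw axis. I then stood it on a narrow edge near the middle of the pad and let go. The arm backed off, and the next pictures showed the block standing by itself. I gripped it again, lifted it and turned it another 90°.

**Last checks:**
- **Grip:** the fingers read 57.9 mm on the block, and the arm was almost still.
- **Position:** the block's centre is about 30 mm from the pad's centre seen from above. The hole mouth is about 169 mm above the bench.
- **Level:** predicted corners of a level block matched the wrist picture to about 2 pixels, so the tilt is roughly 2° or less. The rim of the hole showed in the upper face.
- **Bystanders:** those in view looked undisturbed in the last top view. I judged this by eye and did not measure it.

No check failed. The only disagreement was a few millimetres between commanded and measured tool height when gripping, which did no harm. My state reading after hand-in was refused, so the held second itself is unchecked.

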